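# Slide a frame rail out onto the narrow support roller, up to its flip stop

## Task

Get the short dark-and-gilt frame rail ready for cutting: swing the raised flip stop down level across the path, then slide the rail along the mitre block, flat against the fence, until its leading end lies out on the narrow support roller and butts against the stop. Leave it lying there level and at rest, and do not disturb the tape measure or the sanding block.

Things in the scene. Friction and masses are not known exactly. Their poses are not given: they have to be found in the camera images.
- mitre_block: Beech mitre block, fixed: bed 45 mm above the bench, 110 mm long (y -55 to +55 mm), x from -45 to +25 mm; along its far side a fence 30 mm high and 32 mm thick, face at x = +25 mm. Origin on the bench under the bed, z up; +x points to the fence, -y is the feed direction, towards the support roller.
- work_support: Grey steel work support, fixed, parallel to the mitre block: origin on the bench under the roller, 36 to 44 mm beyond the bed's -y end, same axes as the block. Free-turning black roller along x (-21 to +34 mm), top 45 mm above the bench, level with the bed. The flip stop's post (68 mm high) stands at x = +56, y = -52 mm.
- flip_stop (a joint): Flip stop's angle, rad: 0 = down, level across the path, end of travel; starts raised 0.4 to 0.65. Arm: 14 mm square steel bar, red tip, 87 mm from its pivot at x = +56, y = -52, z = 58 mm of the work support, reaching to -x, swinging in the x-z plane. Friction holds it; pressing down on its upper face 30 to 55 mm from the pivot takes 2 to 3 N. Down, top 65 mm, underside 51 mm above the bench.
- stop_arm_mid (a point): Point on the upper side of the flip stop's arm, 45 mm from its pivot; it moves with the arm.
- stop_face (a point): Where the rail's leading end meets the lowered stop: at bed height, on the plane of the arm's face that looks back at the roller (y = -45 mm of the work support), on the path's centre line (x = +3 mm). Fixed to the work support, same axes.
- frame_rail: Loose length of frame moulding, dark wood with gilt lines, 130 mm long (y), 44 mm wide (x -22 to +22 mm), 22 mm high at its back (+x) edge, 15 mm at its front lip, 0.1 to 0.2 kg. Origin at the centre of its underside; the +x edge goes to the fence, the -y end leads. Starts on the mitre block, 7 to 19 mm off the fence, up to 0.12 rad askew, rear (+y) end jutting out beyond the block.
- rail_lead (a point): Middle of the lower edge of the rail's leading (-y) end.
- rail_back (a point): Middle of the lower edge of the rail's back (+x) side, the one that goes against the fence.
- tape_rule: Yellow tape measure lying flat, 80x73x31 mm, bystander.
- sanding_block: Cork sanding block, 62x100x32 mm, bystander.
- fence_face (a point): Middle of the fence's face at bed height; same axes as the mitre block.
- roller: The black support roller, 24 mm diameter, 56 mm wide; origin at the middle of its axis, 33 mm above the bench; it turns freely about x (the axes turn with it).

How it is judged:
At the end, for the whole second after the job is handed in: The stop is down (under 0.07 rad); the rail lies level (0.04 rad) on bed and roller, the roller bearing it, its leading end within 4 mm of the stop's face, its back edge within 4 mm of the fence and parallel to it (0.05 rad), at rest (value of joint flip_stop below 0.07 rad and y of rail_lead in the frame of stop_face between -0.003 and 0.004 m and x of rail_back in the frame of fence_face above -0.004 m and angle between the y axis of frame_rail and the y axis of mitre_block, either way round below 0.05 rad and z of rail_lead in the frame of stop_face between -0.003 and 0.004 m and angle between frame_rail's own z axis and vertical below 0.04 rad and contact force between frame_rail and roller above 0.02 N and linear speed of frame_rail below 0.01 m/s); the robot touches nothing.
It fails at once if the tape measure is disturbed (moved 30 mm) (distance of tape_rule from where it was at the start of the episode above 0.03 m).
It fails at once if the sanding block is disturbed (moved 30 mm) (distance of sanding_block from where it was at the start of the episode above 0.03 m).
It also fails if it takes over 48 s, if anything falls off the work surface, if the arm or the gripper's body presses on something with over 40 N, if the wrist force passes 120 N, or if a joint passes its speed limit or range.

## Robot

A 6-joint arm with a two-finger parallel gripper is mounted at the origin on the work surface; the furniture and walls round the work are solid. World frame = base frame: x ahead of the robot, y to its left, z up, the work surface at z = 0. Lengths are in m, angles in rad, forces in N, time in s.
With the tool pointing down it reaches from about 0.35 to 0.95 m from the base axis. Payload 17.4 kg.
Tool frame: the origin (TCP) lies between the finger pads; the fingertips stand 11 mm ahead of it and the grasp point (between the pads) lies 8 mm behind it; z points along the fingers, y is the line along which they close (so a half turn about z gives the same grasp; the last joint's range is limited). The gripper opens to 93 mm and grips with 3 to 60 N. Pads are 15 mm wide; open, the fingers measure 128 mm over their backs; the gripper's body (75 mm by 188 mm) begins 65 mm behind the grasp point.
Start: joints at [1.142, 0.116, 1.442, -0, 1.584, -0.038], TCP at [0.257, 0.624, 0.23] pointing down, gripper open.
Joint ranges: [-2.83, 2.83], [-0.83, 2.19], [0.07, 2.5], [-1.14, 4.28], [0.01, 3], [-2.97, 2.97]. Speed limits (rad/s): [1.89, 1.89, 2.22, 3.14, 3.14, 3.14].

## Interface

Orientations are given as a 3x3 rotation matrix whose columns are the frame's x, y, z axes.
In Python, from station import robot gives the robot as it stands.
- The arm moves only by the tool drive_tool, never from a script. Its argument "rows" is a list of rows, each an object of numbers: "dx", "dy", "dz": the shift along the tool's x, y, z in m; "ax", "ay", "az": the turn, a rotation vector about the tool's x, y, z in degrees; "fingers": the finger opening in m, from 0 to 0.093. A call has 1 to 10 rows; each row is the pose to reach, as a shift and turn from the pose commanded when the call began, along the tool's axes at that moment; what a row does not reach only later rows make up. A row lasts 1/8 s, in which the tool goes at most 62.5 mm and 10.7 degrees, less where a joint would pass 70% of its speed; a pose out of reach is approached as far as the arm can. A call with a gripper value outside its range is refused whole. The fingers move at their own pace and stop on an object; "squeeze" is the grip in N (left out, the last holds). Time passes only in rows, so rows that repeat a pose let the fingers close. It gives the time, the measured TCP pose, the force, the opening and the grip force at its end, in the units of the state.
- robot.observe(): the state, without advancing time (a new reading comes with each control period).
- robot.read_camera(name): name is "scene" or "top" or "wrist"; returns a dict with "img" (384x512x3 uint8, red, green, blue), "fx", "fy", "cx", "cy" (pixels), "T" (4x4, takes a point from camera to world coordinates); the wrist camera has in their place "tool_from_camera" (4x4, takes a point from camera to tool coordinates, whose origin is the TCP and whose axes are the flange's). Camera axes: x right, y up, looking along -z (the intrinsics and any distortion apply to the point x, -y, -z); pixel columns grow to the right and rows downward; lengths in m; the calibration is good to about 2 mm. A picture is of the moment at which its call begins: read the wrist's pose just before it. There is no depth.
- robot.sign_off(): hands the job in; it is judged then, once.
Trained networks look in a picture, given as the dict that the camera call returned (one of the last four; its "shot" number tells which), for a name from the list of things; names that differ only in an ending like _2 or _b are one class to them, and where a whole thing is asked for, a point or a joint stands for the part that bears it (a point fixed in the world has none). Each returns a list of dicts, best first, with "score" (0 to 1); they miss things now and then, are a little off and sometimes report something else, mostly with a low value. They report only what shows in the picture. A call takes as long as a camera call.
- robot.masks_of(picture, query): "pixels" (384x512 bool, what is visible of it) and "box" ([centre column, centre row, width, height] in pixels, round what is visible of it).
- robot.pinpoint(picture, query): "pixel" ([row, column] in pixels: a listed point, or the origin of a listed thing).
The state is a dict: "time_s": time; "joint_pos": joint angles; "dq": joint speeds; "tau": joint torques, N m; "ee_pos": TCP position; "eef_rot": TCP orientation; "ft_force": force on the tool from outside, world axes, zero at the start; "ft_torque": the same for the moment, N m; "gripper_width": opening from 0.0 (shut) to 1.0 (fully open); "finger_force": force on a finger pad.
Only numpy, scipy, OpenCV 4.12 (cv2) and the standard library are available. Lean on these libraries where they do the work, as an engineer would, in place of code of your own. Each camera call takes 0.05 s, during which the arm holds its last target. There are 200 camera calls.

## Working session

There is one attempt and no reset: what is moved stays moved. The work goes in short steps, Python scripts to look and compute and a tool call to move; the robot and the scene stay as the last step left them, time stands still between calls to the robot, and variables do not carry over. Pictures are saved under pics/ and viewed, at most 10 in all, crops included, and the job is handed in when it is done.

Besides the shell and the picture viewer there is one more tool, called after "Emit:" as name(argument=value, ...) on one line, values as JSON. drive_tool: Moves the arm, as the interface text tells. Its arguments: {"type":"object","properties":{"rows":{"type":"array","items":{"type":"object","properties":{"dx":{"type":"number"},"dy":{"type":"number"},"dz":{"type":"number"},"ax":{"type":"number"},"ay":{"type":"number"},"az":{"type":"number"},"fingers":{"type":"number"}}}},"squeeze":{"type":"number"}},"required":["rows"]}

```bash
mkdir -p pics; cat > h.py <<'E'
import numpy as np, cv2
from station import robot
def ray(p,rc,o=None):
    T=p["T"] if "T" in p else o
    d=np.array([(rc[1]-p["cx"])/p["fx"],-(rc[0]-p["cy"])/p["fy"],-1.])
    return T[:3,3],T[:3,:3]@d
def atz(p,rc,z,o=None):
    c,d=ray(p,rc,o); return c+d*(z-c[2])/d[2]
def px(p,X,o=None):
    T=p["T"] if "T" in p else o
    q=T[:3,:3].T@(np.array(X)-T[:3,3]); return np.array([p["cy"]+p["fy"]*q[1]/q[2], p["cx"]-p["fx"]*q[0]/q[2]])
def wristT(p):
    s=robot.observe(); T=np.eye(4);T[:3,:3]=np.array(s["eef_rot"]).reshape(3,3);T[:3,3]=s["ee_pos"];return T@p["tool_from_camera"]
E
cat > a.py <<'E'
from h import *
np.set_printoptions(precision=4,suppress=True)
Z=dict(mitre_block=0,work_support=0,stop_arm_mid=.08,stop_face=.045,frame_rail=.045,rail_lead=.045,rail_back=.045,fence_face=.045,roller=.033,tape_rule=.0,sanding_block=0)
ims=[]
P={}
for n in("scene","top"):
    p=robot.read_camera(n);P[n]=p;ims.append(p["img"]);print(n,[k for k in p if k!="img"],p["T"][:3,3])
    for q,z in Z.items():
        r=robot.pinpoint(p,q)
        if r: print(q,round(r[0]["score"],2),np.array(r[0]["pixel"]),atz(p,r[0]["pixel"],z))
for i,m in enumerate(ims): cv2.imwrite(f"pics/{i}.png",m[:,:,::-1])
s=robot.observe();print(s["eef_rot"],s["time_s"])
E
python3 a.py
```

```text
scene ['fx', 'fy', 'cx', 'cy', 'T', 'shot'] [-0.3315 -0.7176  0.6688]
mitre_block 0.6 [194.2 249.3] [0.4385 0.2249 0.    ]
work_support 0.67 [201.2 272.9] [0.4665 0.1515 0.    ]
stop_arm_mid 0.65 [171.7 297.2] [0.539  0.1338 0.08  ]
stop_face 0.81 [187.7 295.8] [0.5157 0.112  0.045 ]
frame_rail 0.74 [180.3 240.2] [0.4179 0.2426 0.045 ]
rail_lead 0.75 [185.2 264.7] [0.455  0.1766 0.045 ]
fence_face 0.61 [178.1 254.8] [0.4608 0.2282 0.045 ]
roller 0.56 [186.2 278.3] [0.4977 0.1653 0.033 ]
tape_rule 0.49 [195.3 172.6] [0.2564 0.3541 0.    ]
sanding_block 0.98 [236.6 343.8] [ 0.4905 -0.0957  0.    ]
top ['fx', 'fy', 'cx', 'cy', 'T', 'shot'] [0.2978 0.1252 0.9652]
mitre_block 0.7 [180.2 210.3] [0.4315 0.2332 0.    ]
work_support 0.71 [162.7 245.7] [0.4805 0.1353 0.    ]
stop_arm_mid 0.71 [141.1 259.6] [0.5218 0.0986 0.08  ]
stop_face 0.76 [152.9 260. ] [0.4985 0.0966 0.045 ]
frame_rail 0.82 [181.4 207.6] [0.4221 0.2352 0.045 ]
rail_lead 0.79 [172.8 232.4] [0.4449 0.17   0.045 ]
rail_back 0.96 [176.6 204.8] [0.4349 0.2427 0.045 ]
fence_face 0.95 [171.2 205.5] [0.4493 0.241  0.045 ]
roller 0.74 [160.4 243. ] [0.4805 0.1422 0.033 ]
tape_rule 0.64 [239.6 169.4] [0.2694 0.3421 0.    ]
sanding_block 0.65 [164.9 333. ] [ 0.474  -0.1089  0.    ]
[[-0.9246  0.3809 -0.    ]
 [ 0.3809  0.9246  0.    ]
 [ 0.     -0.     -1.    ]] 1.2
```

```bash
python3 -c "
import cv2
a=cv2.imread('pics/0.png')[110:270,140:380];b=cv2.imread('pics/1.png')[110:270,140:380]
import numpy as np
cv2.imwrite('pics/2.png',np.vstack([cv2.resize(a,None,fx=1.85,fy=1.85,interpolation=2),cv2.resize(b,None,fx=1.85,fy=1.85,interpolation=2)]))"
```

```text
(no output)
```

View pics/2.png

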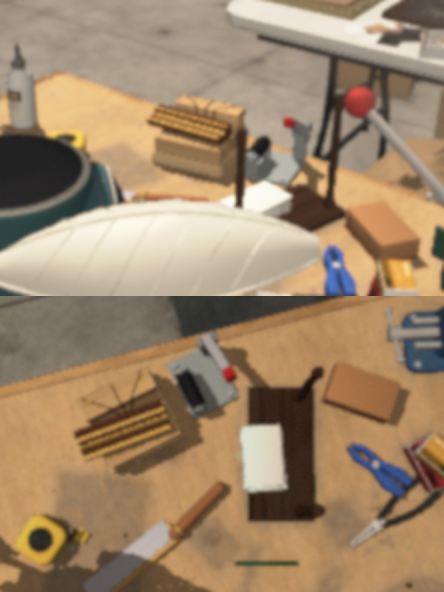

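The top view shows the block with the rail at crop (125,430), and the roller and raised stop (red tip) at (205,370). A dark stand with posts and a white cloth is at (280,450), beside the support, so I'll move above with the fingers closed and look with the wrist camera.

Emit:
drive_tool(rows=[{"dx": -0.331,"dy": -0.322,"dz": -0.1,"az": 41,"fingers": 0},{"dx": -0.331,"dy": -0.322,"dz": -0.1,"az": 41,"fingers": 0},{"dx": -0.331,"dy": -0.322,"dz": -0.1,"az": 41,"fingers": 0},{"dx": -0.331,"dy": -0.322,"dz": -0.1,"az": 41,"fingers": 0},{"dx": -0.331,"dy": -0.322,"dz": -0.1,"az": 41,"fingers": 0},{"dx": -0.331,"dy": -0.322,"dz": -0.1,"az": 41,"fingers": 0},{"dx": -0.331,"dy": -0.322,"dz": -0.1,"az": 41,"fingers": 0},{"dx": -0.331,"dy": -0.322,"dz": -0.1,"az": 41,"fingers": 0},{"dx": -0.331,"dy": -0.322,"dz": -0.1,"az": 41,"fingers": 0},{"dx": -0.331,"dy": -0.322,"dz": -0.1,"az": 41,"fingers": 0}])

```text
invalid input at $.rows[0]: expected keys dx, dy, dz, ax, ay, az, fingers
```

```bash
cat > w.py <<'E'
import sys
from h import *
np.set_printoptions(precision=4,suppress=True)
Z=dict(mitre_block=0,work_support=0,stop_arm_mid=.085,stop_face=.045,frame_rail=.045,rail_lead=.045,rail_back=.045,fence_face=.045,roller=.033)
s=robot.observe();p=robot.read_camera("wrist");o=wristT(p)
print(s["time_s"],s["ee_pos"],s["eef_rot"],o[:3,3])
for q,z in Z.items():
    r=robot.pinpoint(p,q)
    if r: print(q,round(r[0]["score"],2),np.array(r[0]["pixel"]),atz(p,r[0]["pixel"],z,o))
cv2.imwrite(sys.argv[1],p["img"][:,:,::-1]); np.save("o.npy",o)
E
python3 w.py pics/3.png
```

```text
1.2 [0.2571 0.6241 0.2296] [[-0.9246  0.3809 -0.    ]
 [ 0.3809  0.9246  0.    ]
 [ 0.     -0.     -1.    ]] [0.1839 0.6552 0.3847]
```

View pics/3.png

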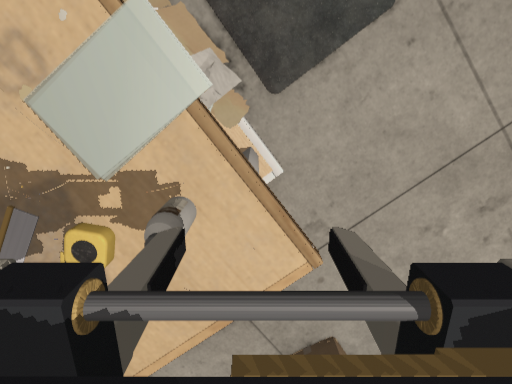

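The move was refused because every key has to be given. The picture shows only the view from the start pose.

Emit:
drive_tool(rows=[{"dx": -0.1,"dy": -0.09,"dz": -0.12,"ax": 0,"ay": 0,"az": 10,"fingers": 0},{"dx": -0.467,"dy": -0.418,"dz": -0.12,"ax": 0,"ay": 0,"az": 41,"fingers": 0},{"dx": -0.467,"dy": -0.418,"dz": -0.12,"ax": 0,"ay": 0,"az": 41,"fingers": 0},{"dx": -0.467,"dy": -0.418,"dz": -0.12,"ax": 0,"ay": 0,"az": 41,"fingers": 0},{"dx": -0.467,"dy": -0.418,"dz": -0.12,"ax": 0,"ay": 0,"az": 41,"fingers": 0},{"dx": -0.467,"dy": -0.418,"dz": -0.12,"ax": 0,"ay": 0,"az": 41,"fingers": 0},{"dx": -0.467,"dy": -0.418,"dz": -0.12,"ax": 0,"ay": 0,"az": 41,"fingers": 0},{"dx": -0.467,"dy": -0.418,"dz": -0.12,"ax": 0,"ay": 0,"az": 41,"fingers": 0},{"dx": -0.467,"dy": -0.418,"dz": -0.12,"ax": 0,"ay": 0,"az": 41,"fingers": 0},{"dx": -0.467,"dy": -0.418,"dz": -0.12,"ax": 0,"ay": 0,"az": 41,"fingers": 0}])

```text
time_s: 2.95
ee_pos: [0.5203, 0.0781, 0.3472]
eef_rot: [[-0.448, 0.894, 0.001], [0.894, 0.448, 0.0], [-0.0, 0.001, -1.0]]
ft_force: [0.9, 0.4, -0.0]
gripper_width: 0.011
finger_force: 0.0
```

```bash
python3 w.py pics/4.png
```

```text
2.95 [0.5203 0.0781 0.3472] [[-0.4478  0.8941  0.0008]
 [ 0.8941  0.4478  0.0001]
 [-0.0002  0.0008 -1.    ]] [0.4877 0.1458 0.5025]
mitre_block 0.75 [ 48.4 249.5] [0.4364 0.2235 0.    ]
work_support 0.78 [112.6 249.7] [0.4802 0.1343 0.    ]
stop_arm_mid 0.96 [152.4 263.8] [0.525  0.0946 0.085 ]
stop_face 0.77 [139.8 251.4] [0.5016 0.0989 0.045 ]
frame_rail 0.97 [ 31.4 242.8] [0.4227 0.2322 0.045 ]
rail_lead 0.85 [ 78.6 241.6] [0.4483 0.1743 0.045 ]
rail_back 0.67 [ 29.3 259.1] [0.4426 0.2451 0.045 ]
fence_face 0.64 [ 39.9 267. ] [0.459  0.2379 0.045 ]
roller 0.95 [112.3 257.3] [0.4914 0.1409 0.033 ]
```

View pics/4.png

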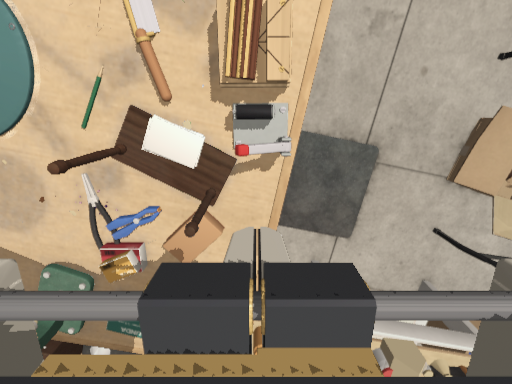

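The wrist view shows the rail on the block (250,40), the roller (255,112), the stop arm with red tip (265,148), and stand posts whose tips are at (190,228) and (55,165). Next I'll check the post positions and the block yaw.

```bash
cat > b.py <<'E'
from h import *
np.set_printoptions(precision=4,suppress=True)
p=robot.read_camera("wrist");o=wristT(p);t=robot.read_camera("top");
print(robot.observe()["ee_pos"])
def tri(a,b):
    c1,d1=ray(p,a,o);c2,d2=ray(t,b)
    A=np.c_[d1,-d2];k=np.linalg.lstsq(A,c2-c1,rcond=None)[0];x,y=c1+k[0]*d1,c2+k[1]*d2
    return (x+y)/2,np.linalg.norm(x-y)
print("posttop",tri((228,190),(151,312)))
print("base",atz(p,(190,215),0.02,o))
for q,z in dict(frame_rail=.06,roller=.045,work_support=0.02,mitre_block=.06).items():
  for n,im,oo in(("w",p,o),("t",t,None)):
    r=robot.masks_of(im,q)
    if r:
        ys,xs=np.nonzero(r[0]["pixels"]);P=np.array([atz(im,(y,x),z,oo)[:2] for y,x in zip(ys,xs)],np.float32)
        print(q,n,cv2.minAreaRect(P*1000))
for q in("stop_arm_mid","rail_lead","stop_face"):
    a,b=robot.pinpoint(p,q),robot.pinpoint(t,q)
    if a and b: print(q,tri(a[0]["pixel"],b[0]["pixel"]))
E
python3 b.py
```

```text
[0.5196 0.0809 0.3466]
posttop (array([ 0.4752, -0.0195,  0.1636]), np.float64(0.004650157799868117))
base [ 0.4801 -0.0028  0.02  ]
frame_rail w ((425.7772216796875, 226.54739379882812), (43.882049560546875, 105.06741333007812), 20.65231704711914)
frame_rail t ((416.9683837890625, 238.05931091308594), (46.636531829833984, 129.2882843017578), 20.04421615600586)
roller w ((482.7580261230469, 144.34939575195312), (56.31139373779297, 21.007896423339844), 26.63425064086914)
roller t ((482.9716796875, 152.0008544921875), (41.831809997558594, 17.228893280029297), 11.100971221923828)
work_support w ((508.24432373046875, 124.81373596191406), (100.62094116210938, 88.46788024902344), 26.6361083984375)
work_support t ((490.1392517089844, 159.03273010253906), (87.38304901123047, 31.747146606445312), 6.204060077667236)
mitre_block w ((443.83184814453125, 226.78884887695312), (105.8939208984375, 115.2308349609375), 27.66497230529785)
mitre_block t ((434.103271484375, 226.49147033691406), (114.48135375976562, 114.1655502319336), 27.132043838500977)
rail_lead (array([0.4455, 0.1743, 0.0617]), np.float64(0.011681859861382347))
```

Emit:
drive_tool(rows=[{"dx": -0.045,"dy": 0.005,"dz": 0.1,"ax": 0,"ay": 0,"az": 0,"fingers": 0},{"dx": -0.045,"dy": 0.005,"dz": 0.1,"ax": 0,"ay": 0,"az": 0,"fingers": 0},{"dx": -0.045,"dy": 0.005,"dz": 0.1,"ax": 0,"ay": 0,"az": 0,"fingers": 0},{"dx": -0.045,"dy": 0.005,"dz": 0.1,"ax": 0,"ay": 0,"az": 0,"fingers": 0}])

```text
time_s: 4.75
ee_pos: [0.5447, 0.0425, 0.2484]
eef_rot: [[-0.448, 0.894, 0.002], [0.894, 0.448, 0.0], [-0.001, 0.002, -1.0]]
ft_force: [-0.3, 0.2, 0.5]
gripper_width: 0.002
finger_force: 0.0
```

```bash
python3 w.py pics/5.png
```

```text
4.75 [0.5447 0.0425 0.2484] [[-0.4478  0.8941  0.0016]
 [ 0.8941  0.4478  0.0002]
 [-0.0005  0.0015 -1.    ]] [0.5096 0.1151 0.4039]
work_support 0.92 [ 78.7 243.6] [0.4776 0.1421 0.    ]
stop_arm_mid 0.89 [123.6 261.1] [0.5215 0.1037 0.085 ]
stop_face 0.93 [113.1 244.1] [0.4988 0.1041 0.045 ]
rail_lead 0.79 [ 27.6 228.8] [0.4429 0.1799 0.045 ]
roller 0.88 [ 77.6 252.5] [0.4894 0.1459 0.033 ]
```

View pics/5.png

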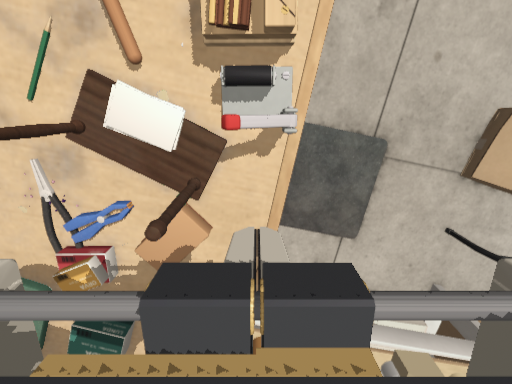

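The arm is at (262,122), giving mid point (0.52, 0.104), which agrees with the support geometry. I'll press about 40 mm from the pivot.

Emit:
drive_tool(rows=[{"dx": 0.04,"dy": 0,"dz": 0.02,"ax": 0,"ay": 0,"az": 0,"fingers": 0},{"dx": 0.067,"dy": 0,"dz": 0.06,"ax": 0,"ay": 0,"az": 0,"fingers": 0},{"dx": 0.067,"dy": 0,"dz": 0.1,"ax": 0,"ay": 0,"az": 0,"fingers": 0},{"dx": 0.067,"dy": 0,"dz": 0.12,"ax": 0,"ay": 0,"az": 0,"fingers": 0},{"dx": 0.067,"dy": 0,"dz": 0.135,"ax": 0,"ay": 0,"az": 0,"fingers": 0},{"dx": 0.067,"dy": 0,"dz": 0.145,"ax": 0,"ay": 0,"az": 0,"fingers": 0},{"dx": 0.067,"dy": 0,"dz": 0.155,"ax": 0,"ay": 0,"az": 0,"fingers": 0},{"dx": 0.067,"dy": 0,"dz": 0.163,"ax": 0,"ay": 0,"az": 0,"fingers": 0},{"dx": 0.067,"dy": 0,"dz": 0.168,"ax": 0,"ay": 0,"az": 0,"fingers": 0},{"dx": 0.067,"dy": 0,"dz": 0.168,"ax": 0,"ay": 0,"az": 0,"fingers": 0}])

```text
time_s: 6.5
ee_pos: [0.5144, 0.102, 0.0783]
eef_rot: [[-0.448, 0.894, -0.0], [0.894, 0.448, 0.0], [0.0, -0.0, -1.0]]
ft_force: [-0.8, -0.2, -0.9]
gripper_width: 0.007
finger_force: 0.0
```

Emit:
drive_tool(rows=[{"dx": 0,"dy": 0,"dz": 0.002,"ax": 0,"ay": 0,"az": 0,"fingers": 0},{"dx": 0,"dy": 0,"dz": 0.004,"ax": 0,"ay": 0,"az": 0,"fingers": 0},{"dx": 0,"dy": 0,"dz": 0.004,"ax": 0,"ay": 0,"az": 0,"fingers": 0}])

```text
time_s: 6.88
ee_pos: [0.5147, 0.1021, 0.076]
eef_rot: [[-0.448, 0.894, 0.001], [0.894, 0.448, 0.0], [-0.0, 0.001, -1.0]]
ft_force: [-8.2, -2.4, 16.1]
gripper_width: 0.007
finger_force: 7.9
```

The force reading (16 N upward on the tool) with the tip at 65 mm shows the stop is at its end of travel. I'll lift and look at the block and rail.

Emit:
drive_tool(rows=[{"dx": 0,"dy": 0,"dz": -0.05,"ax": 0,"ay": 0,"az": 0,"fingers": 0},{"dx": 0.02,"dy": 0,"dz": -0.11,"ax": 0,"ay": 0,"az": 0,"fingers": 0},{"dx": 0.05,"dy": -0.02,"dz": -0.17,"ax": 0,"ay": 0,"az": 0,"fingers": 0},{"dx": 0.05,"dy": -0.02,"dz": -0.17,"ax": 0,"ay": 0,"az": 0,"fingers": 0},{"dx": 0.05,"dy": -0.02,"dz": -0.17,"ax": 0,"ay": 0,"az": 0,"fingers": 0},{"dx": 0.05,"dy": -0.02,"dz": -0.17,"ax": 0,"ay": 0,"az": 0,"fingers": 0}])

```text
time_s: 7.62
ee_pos: [0.4741, 0.1375, 0.2428]
eef_rot: [[-0.448, 0.894, -0.002], [0.894, 0.448, -0.001], [0.0, -0.002, -1.0]]
ft_force: [-0.0, -0.0, 0.3]
gripper_width: 0.004
finger_force: 0.0
```

```bash
python3 w.py pics/6.png
```

```text
7.625 [0.4741 0.1375 0.2428] [[-0.4476  0.8942 -0.0022]
 [ 0.8942  0.4476 -0.0006]
 [ 0.0005 -0.0022 -1.    ]] [0.4398 0.21   0.398 ]
mitre_block 0.83 [ 93.9 256.3] [0.4297 0.2269 0.    ]
stop_arm_mid 0.67 [217.3 269. ] [0.5072 0.1061 0.085 ]
stop_face 0.57 [206.1 259.1] [0.4968 0.1011 0.045 ]
frame_rail 0.94 [ 77.3 255.3] [0.4217 0.2408 0.045 ]
rail_lead 0.69 [132.9 251.1] [0.4453 0.1817 0.045 ]
rail_back 0.63 [ 76.1 270.1] [0.4365 0.2496 0.045 ]
fence_face 0.97 [ 88.6 283. ] [0.4563 0.2443 0.045 ]
roller 0.63 [167.8 267.9] [0.4851 0.1502 0.033 ]
```

View pics/6.png

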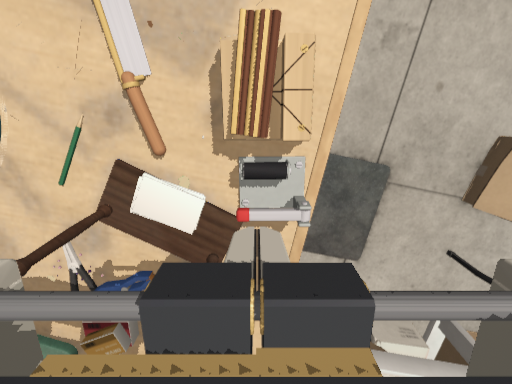

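The stop is down level (red tip at 243,214). The rail is at (255,75), skewed, about 9 mm from the fence edge (283,88). Next I'll push it sideways at its front lip.

Emit:
drive_tool(rows=[{"dx": 0.04,"dy": -0.02,"dz": 0.03,"ax": 0,"ay": 0,"az": 0,"fingers": 0},{"dx": 0.08,"dy": -0.042,"dz": 0.06,"ax": 0,"ay": 0,"az": 0,"fingers": 0},{"dx": 0.107,"dy": -0.054,"dz": 0.09,"ax": 0,"ay": 0,"az": 0,"fingers": 0},{"dx": 0.107,"dy": -0.054,"dz": 0.12,"ax": 0,"ay": 0,"az": 0,"fingers": 0},{"dx": 0.107,"dy": -0.054,"dz": 0.15,"ax": 0,"ay": 0,"az": 0,"fingers": 0},{"dx": 0.107,"dy": -0.054,"dz": 0.17,"ax": 0,"ay": 0,"az": 0,"fingers": 0},{"dx": 0.107,"dy": -0.054,"dz": 0.183,"ax": 0,"ay": 0,"az": 0,"fingers": 0},{"dx": 0.107,"dy": -0.054,"dz": 0.183,"ax": 0,"ay": 0,"az": 0,"fingers": 0}])

```text
time_s: 9.12
ee_pos: [0.3777, 0.2091, 0.0611]
eef_rot: [[-0.448, 0.894, -0.001], [0.894, 0.448, -0.0], [0.0, -0.001, -1.0]]
ft_force: [0.0, 0.6, 1.3]
gripper_width: 0.005
finger_force: 0.0
```

Emit:
drive_tool(rows=[{"dx": 0,"dy": 0.006,"dz": 0,"ax": 0,"ay": 0,"az": 0,"fingers": 0},{"dx": 0,"dy": 0.01,"dz": 0,"ax": 0,"ay": 0,"az": 0,"fingers": 0},{"dx": 0,"dy": 0.013,"dz": 0,"ax": 0,"ay": 0,"az": 0,"fingers": 0},{"dx": 0,"dy": 0.016,"dz": 0,"ax": 0,"ay": 0,"az": 0,"fingers": 0},{"dx": 0,"dy": 0.019,"dz": 0,"ax": 0,"ay": 0,"az": 0,"fingers": 0},{"dx": 0,"dy": 0.021,"dz": 0,"ax": 0,"ay": 0,"az": 0,"fingers": 0}])

```text
time_s: 9.88
ee_pos: [0.3968, 0.2187, 0.0616]
eef_rot: [[-0.448, 0.894, -0.0], [0.894, 0.448, -0.0], [-0.0, -0.0, -1.0]]
ft_force: [-2.1, -1.3, 1.5]
gripper_width: 0.006
finger_force: 1.4
```

Emit:
drive_tool(rows=[{"dx": 0,"dy": 0.0015,"dz": 0,"ax": 0,"ay": 0,"az": 0,"fingers": 0},{"dx": 0,"dy": 0.003,"dz": 0,"ax": 0,"ay": 0,"az": 0,"fingers": 0},{"dx": 0,"dy": 0.003,"dz": 0,"ax": 0,"ay": 0,"az": 0,"fingers": 0}])

```text
time_s: 10.25
ee_pos: [0.3995, 0.22, 0.0616]
eef_rot: [[-0.448, 0.894, -0.0], [0.894, 0.448, -0.0], [-0.0, -0.0, -1.0]]
ft_force: [-1.0, -3.0, 2.4]
gripper_width: 0.002
finger_force: 1.6
```

Emit:
drive_tool(rows=[{"dx": 0,"dy": 0.002,"dz": 0,"ax": 0,"ay": 0,"az": 0,"fingers": 0},{"dx": 0,"dy": 0.004,"dz": 0,"ax": 0,"ay": 0,"az": 0,"fingers": 0},{"dx": 0,"dy": 0.004,"dz": 0,"ax": 0,"ay": 0,"az": 0,"fingers": 0}])

```text
time_s: 10.62
ee_pos: [0.4014, 0.2208, 0.0613]
eef_rot: [[-0.448, 0.894, -0.005], [0.894, 0.448, -0.003], [-0.001, -0.005, -1.0]]
ft_force: [-19.7, -13.4, 13.8]
gripper_width: 0.007
finger_force: 13.2
```

```bash
python3 w.py pics/7.png; cat > m.py <<'E'
from h import *
t=robot.read_camera("top")
r=robot.masks_of(t,"frame_rail")
ys,xs=np.nonzero(r[0]["pixels"]);P=np.array([atz(t,(y,x),.063)[:2] for y,x in zip(ys,xs)],np.float32)
print(cv2.minAreaRect(P*1000))
E
python3 m.py
```

```text
10.625 [0.4014 0.2208 0.0613] [[-0.448   0.894  -0.0047]
 [ 0.8941  0.448  -0.003 ]
 [-0.0006 -0.0055 -1.    ]] [0.3673 0.2937 0.2163]
frame_rail 0.95 [223.9 306.2] [0.4278 0.2433 0.045 ]
rail_back 0.81 [217.1 344.6] [0.4477 0.2587 0.045 ]
fence_face 0.77 [239.6 339.2] [0.453  0.2433 0.045 ]Traceback (most recent call last):
  File "m.py", line 4, in <module>
    ys,xs=np.nonzero(r[0]["pixels"]);P=np.array([atz(t,(y,x),.063)[:2] for y,x in zip(ys,xs)],np.float32)
                     ~^^^
IndexError: list index out of range
```

View pics/7.png

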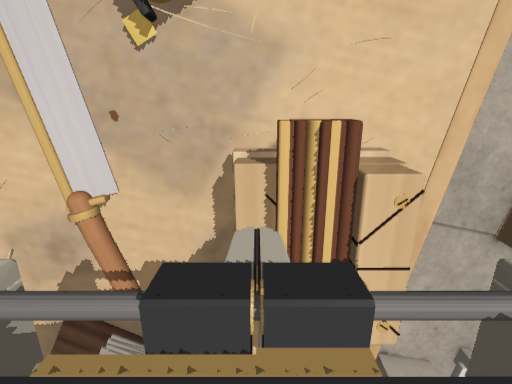

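The rail lies flush on the fence (back edge at col ~357), with its rear end at row 120. Now I'll work out the rear end position and the pusher start.

```bash
python3 - <<'E'
from h import *
p=robot.read_camera("wrist");o=wristT(p)
x=np.array([.894,.448,0]);y=np.array([-.448,.894,0])
for rc,z in [((120,280),.06),((120,320),.065),((120,360),.067),((200,278),.06),((200,355),.067),((150,240),.045)]:
    w=atz(p,rc,z,o);print(rc,w,'u',w@x,'v',w@y)
print(robot.observe()["ee_pos"]@x,robot.observe()["ee_pos"]@y)
E
```

```text
(120, 280) [0.38031209 0.29388867 0.06      ] u 0.4716611327295602 v 0.09235665819080804
(120, 320) [0.39847252 0.30316905 0.065     ] u 0.49205417098846516 v 0.09251744266581446
(120, 360) [0.4163638  0.31219321 0.067     ] u 0.5120917948092796 v 0.09256974872080376
(200, 278) [0.40042461 0.25345026 0.06      ] u 0.4715253157476117 v 0.04719431317693132
(200, 355) [0.43721851 0.2744624  0.067     ] u 0.5138324980704776 v 0.04949549202253276
(150, 240) [0.36810317 0.26747562 0.045     ] u 0.44891331133378837 v 0.07421297931260389
0.4578049564863516 0.01756213690556889
```

Emit:
drive_tool(rows=[{"dx": 0,"dy": -0.01,"dz": 0,"ax": 0,"ay": 0,"az": 0,"fingers": 0},{"dx": 0,"dy": -0.01,"dz": -0.04,"ax": 0,"ay": 0,"az": 0,"fingers": 0},{"dx": 0.05,"dy": 0.01,"dz": -0.06,"ax": 0,"ay": 0,"az": 0,"fingers": 0},{"dx": 0.099,"dy": 0.032,"dz": -0.06,"ax": 0,"ay": 0,"az": 0,"fingers": 0},{"dx": 0.099,"dy": 0.032,"dz": -0.06,"ax": 0,"ay": 0,"az": 0,"fingers": 0},{"dx": 0.099,"dy": 0.032,"dz": -0.03,"ax": 0,"ay": 0,"az": 0,"fingers": 0},{"dx": 0.099,"dy": 0.032,"dz": 0,"ax": 0,"ay": 0,"az": 0,"fingers": 0},{"dx": 0.099,"dy": 0.032,"dz": 0,"ax": 0,"ay": 0,"az": 0,"fingers": 0}])

```text
time_s: 12.28
ee_pos: [0.3864, 0.3235, 0.0597]
eef_rot: [[-0.448, 0.894, -0.003], [0.894, 0.448, -0.002], [-0.001, -0.003, -1.0]]
ft_force: [0.7, -0.8, 0.1]
gripper_width: 0.004
finger_force: 0.0
```

Emit:
drive_tool(rows=[{"dx": -0.01,"dy": 0,"dz": 0,"ax": 0,"ay": 0,"az": 0,"fingers": 0},{"dx": -0.017,"dy": 0,"dz": 0,"ax": 0,"ay": 0,"az": 0,"fingers": 0},{"dx": -0.023,"dy": 0,"dz": 0,"ax": 0,"ay": 0,"az": 0,"fingers": 0},{"dx": -0.03,"dy": 0,"dz": 0,"ax": 0,"ay": 0,"az": 0,"fingers": 0},{"dx": -0.037,"dy": 0,"dz": 0,"ax": 0,"ay": 0,"az": 0,"fingers": 0},{"dx": -0.044,"dy": 0,"dz": 0,"ax": 0,"ay": 0,"az": 0,"fingers": 0},{"dx": -0.051,"dy": 0,"dz": 0,"ax": 0,"ay": 0,"az": 0,"fingers": 0},{"dx": -0.058,"dy": 0,"dz": 0,"ax": 0,"ay": 0,"az": 0,"fingers": 0},{"dx": -0.064,"dy": 0,"dz": 0,"ax": 0,"ay": 0,"az": 0,"fingers": 0},{"dx": -0.07,"dy": 0,"dz": 0,"ax": 0,"ay": 0,"az": 0,"fingers": 0}])

```text
time_s: 13.52
ee_pos: [0.4188, 0.2617, 0.0616]
eef_rot: [[-0.448, 0.894, -0.0], [0.894, 0.448, -0.0], [0.0, -0.0, -1.0]]
ft_force: [-1.2, 1.1, 0.6]
gripper_width: 0.007
finger_force: 0.8
```

Emit:
drive_tool(rows=[{"dx": -0.006,"dy": 0,"dz": 0,"ax": 0,"ay": 0,"az": 0,"fingers": 0},{"dx": -0.012,"dy": 0,"dz": 0,"ax": 0,"ay": 0,"az": 0,"fingers": 0},{"dx": -0.018,"dy": 0,"dz": 0,"ax": 0,"ay": 0,"az": 0,"fingers": 0},{"dx": -0.024,"dy": 0,"dz": 0,"ax": 0,"ay": 0,"az": 0,"fingers": 0},{"dx": -0.029,"dy": 0,"dz": 0,"ax": 0,"ay": 0,"az": 0,"fingers": 0},{"dx": -0.033,"dy": 0,"dz": 0,"ax": 0,"ay": 0,"az": 0,"fingers": 0},{"dx": -0.036,"dy": 0,"dz": 0,"ax": 0,"ay": 0,"az": 0,"fingers": 0}])

```text
time_s: 14.4
ee_pos: [0.4349, 0.2297, 0.0616]
eef_rot: [[-0.448, 0.894, -0.0], [0.894, 0.448, -0.0], [-0.0, -0.0, -1.0]]
ft_force: [0.1, 1.6, 0.6]
gripper_width: 0.004
finger_force: 0.6
```

```bash
cat > c.py <<'E'
from h import *
import sys
t=robot.read_camera("top"); c=t["img"][130:230,180:300]
print(t["fx"])
for q in ("rail_lead","stop_face","frame_rail","fence_face","rail_back"):
    r=robot.pinpoint(t,q)
    if r: w=atz(t,r[0]["pixel"],.045); print(q,r[0]["score"],w@[.894,.448,0],w@[-.448,.894,0])
cv2.imwrite(sys.argv[1],cv2.resize(c,None,fx=6,fy=6,interpolation=cv2.INTER_CUBIC)[:,:,::-1])
E
python3 c.py pics/8.png
```

```text
351.3805901141569
rail_lead 0.78 0.4879587133685572 -0.13882153406042821
stop_face 0.97 0.4938526573331511 -0.1337360526925376
frame_rail 0.82 0.4877644441765754 -0.06694547869725008
fence_face 0.57 0.3934149224134094 0.1722949092839516
rail_back 0.93 0.5011010264360563 -0.06500375234340862
```

View pics/8.png

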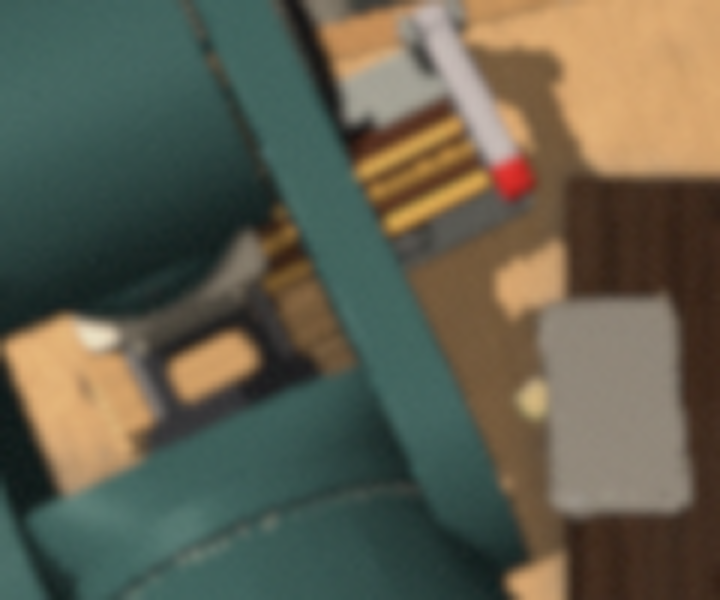

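The leading end is almost at the stop bar (crop 480,150). I'll close the last few millimetres by force.

Emit:
drive_tool(rows=[{"dx": -0.0015,"dy": 0,"dz": 0,"ax": 0,"ay": 0,"az": 0,"fingers": 0},{"dx": -0.003,"dy": 0,"dz": 0,"ax": 0,"ay": 0,"az": 0,"fingers": 0},{"dx": -0.004,"dy": 0,"dz": 0,"ax": 0,"ay": 0,"az": 0,"fingers": 0},{"dx": -0.004,"dy": 0,"dz": 0,"ax": 0,"ay": 0,"az": 0,"fingers": 0}])

```text
time_s: 15.2
ee_pos: [0.4361, 0.2278, 0.0617]
eef_rot: [[-0.448, 0.894, -0.001], [0.894, 0.448, 0.004], [0.004, 0.001, -1.0]]
ft_force: [-5.4, 15.5, -0.5]
gripper_width: 0.006
finger_force: 7.9
```

Emit:
drive_tool(rows=[{"dx": 0.006,"dy": 0,"dz": 0,"ax": 0,"ay": 0,"az": 0,"fingers": 0},{"dx": 0.014,"dy": 0,"dz": 0,"ax": 0,"ay": 0,"az": 0,"fingers": 0},{"dx": 0.014,"dy": 0,"dz": -0.06,"ax": 0,"ay": 0,"az": 0,"fingers": 0},{"dx": 0.014,"dy": 0,"dz": -0.12,"ax": 0,"ay": 0,"az": 0,"fingers": 0},{"dx": -0.04,"dy": 0,"dz": -0.16,"ax": 0,"ay": 0,"az": 0,"fingers": 0},{"dx": -0.1,"dy": 0,"dz": -0.16,"ax": 0,"ay": 0,"az": 0,"fingers": 0},{"dx": -0.14,"dy": 0,"dz": -0.16,"ax": 0,"ay": 0,"az": 0,"fingers": 0},{"dx": -0.14,"dy": 0,"dz": -0.16,"ax": 0,"ay": 0,"az": 0,"fingers": 0},{"dx": -0.14,"dy": 0,"dz": -0.16,"ax": 0,"ay": 0,"az": 0,"fingers": 0},{"dx": -0.14,"dy": 0,"dz": -0.16,"ax": 0,"ay": 0,"az": 0,"fingers": 0}])

```text
time_s: 16.45
ee_pos: [0.4989, 0.1021, 0.2216]
eef_rot: [[-0.449, 0.894, 0.0], [0.894, 0.449, 0.0], [0.0, 0.0, -1.0]]
ft_force: [0.5, 0.5, 0.6]
gripper_width: 0.001
finger_force: 0.0
```

```bash
python3 w.py pics/9.png; python3 -c "
import cv2
a=cv2.imread('pics/9.png')[40:240,180:360];cv2.imwrite('pics/9c.png',cv2.resize(a,None,fx=3,fy=3,interpolation=2))"
```

```text
16.45 [0.4989 0.1021 0.2216] [[-0.449   0.8935  0.    ]
 [ 0.8935  0.449   0.0001]
 [ 0.0001  0.     -1.    ]] [0.464  0.1745 0.3767]
mitre_block 0.62 [ 54.6 255.8] [0.4346 0.2307 0.    ]
stop_arm_mid 0.72 [191.7 267.5] [0.5127 0.1035 0.085 ]
stop_face 0.6 [178.5 256.5] [0.4998 0.1025 0.045 ]
frame_rail 0.69 [120.4 254.5] [0.4673 0.1624 0.045 ]
rail_lead 0.64 [178.4 256.2] [0.4994 0.1025 0.045 ]
rail_back 0.88 [118.8 274.3] [0.4866 0.174  0.045 ]
fence_face 0.8 [ 46.5 278.7] [0.4564 0.2419 0.045 ]
```

View pics/9c.png

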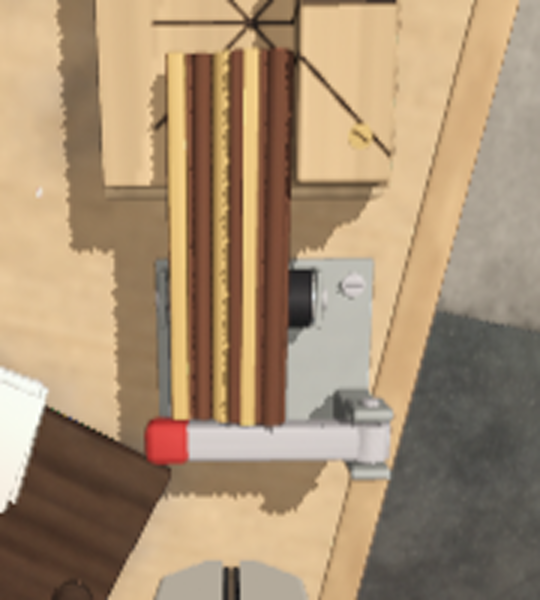

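The rail lies across the roller and butts on the lowered stop (red tip at crop 167,440). Next I'll check the fence gap and the angle.

```bash
python3 - <<'E'
from h import *
p=robot.read_camera("wrist");o=wristT(p)
f=lambda c,r,z:(lambda w:(round(w@[.894,.448,0],4),round(w@[-.448,.894,0],4)))(atz(p,(40+r/3,180+c/3),z,o))
for n,c,r,z in [("rail",293,60,.067),("rail",285,415,.067),("railL",167,60,.06),("railL",175,415,.06),("fence",300,5,.075),("fence",297,183,.075)]: print(n,f(c,r,z))
# sub-pixel profile across fence gap near the rail
g=p["img"]
for r in (62,75,90,98): print(r,g[r,270:286].sum(1))
E
```

```text
rail (np.float64(0.5141), np.float64(-0.0056))
rail (np.float64(0.5136), np.float64(-0.1277))
railL (np.float64(0.4714), np.float64(-0.0045))
railL (np.float64(0.4717), np.float64(-0.1293))
fence (np.float64(0.5155), np.float64(0.0093))
fence (np.float64(0.5157), np.float64(-0.0449))
62 [186 218 256 263 266 196 140 137 224 267 488 595 595 392 191 336]
75 [198 231 259 264 266 251 163 162 227 368 521 602 595 584 584 582]
90 [211 242 263 265 256 189 148 181 215 424 551 598 594 587 583 583]
98 [214 247 263 266 251 156 137 217 228 415 540 564 558 552 548 547]
```

```bash
python3 -c "
from station import robot
print(robot.sign_off())"
```

```text
the job is handed in; nothing more can be done
None
```

The job is handed in, with no verdict returned: the stop is down, and the rail lies parallel to the fence (gap about 2 mm or less), across the roller and butted against the stop; the tape measure and sanding block were not touched.

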